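Slide the cleaner bottle to the drip station and open its push-and-turn cap

ROBOT

A 6-joint arm with a two-finger parallel gripper is mounted at the origin on the work surface. World frame = base frame: x ahead of the robot, y to its left, z up, the work surface at z = 0. Lengths are in m, angles in rad, forces in N, time in s.
With the tool pointing down it reaches from about 0.375 to 0.9 m from the base axis. Payload 3.1 kg.
Tool frame: the origin (TCP) lies at the very end of the fingers, on their centre line; the grasp point (between the pads) lies 19 mm behind it (grip_depth is the distance from the TCP to the grasp point, in m); z points along the fingers, y is the line along which they close (so a half turn about z gives the same grasp; the last joint's range is limited). The gripper opens to 85 mm and grips with 20 to 120 N. Pads are 22 mm wide; open, the fingers measure 114 mm over their backs; the gripper's body (76 mm by 85 mm) begins 54 mm behind the grasp point. The pads swing forward as they close: fully open they stand 13 mm farther back than shut.
Start: joints at [0.948, 0.527, 1.433, -0, 1.181, -0.178], TCP at [0.269, 0.564, 0.231] pointing down, gripper open.
Joint ranges: [-3.08, 3.08], [-0.75, 2.2], [0.22, 2.44], [-1.43, 4.57], [0, 2.65], [-2.85, 2.85]. Speed limits (rad/s): [2.79, 2.79, 3.14, 3.14, 3.14, 3.14].

INTERFACE

Orientations are given as a unit quaternion [x, y, z, w].
In Python, from station import * gives the robot as it stands.
- The arm moves only by the tool apply_moves, never from a script. Its argument "plan" is a list of rows, each a list of 7 numbers: the shift along the tool's x, y, z in m, then the turn, a rotation vector about the tool's x, y, z in rad, then the gripper command: -1 is fully open, 1 is shut, values between are in proportion. In form: [[dx, dy, dz, wx, wy, wz, jaw], ...]. A call has 1 to 8 rows; each row shifts and turns the commanded pose from where the row before left it, along the tool's axes as they then stand; what a row does not reach is not made up. A row lasts 1/8 s, in which the tool goes at most 62.5 mm and 10.7 degrees, less where a joint would pass 70% of its speed; a pose out of reach is approached as far as the arm can. A call is refused whole if a number of a shift passes 0.0625 or a number of a turn 0.188, either way. A call with a gripper value outside its range is refused whole. The fingers move at their own pace and stop on an object; "force" is the grip in N (left out, the last holds). Time passes only in rows, so rows that do not move let the fingers close. It gives the time, the measured TCP pose, the force, the opening and the grip force at its end, in the units of the state.
- sense(): the state, without advancing time (a new reading comes with each control period).
- snapshot(name): name is "side" or "top" or "wrist"; returns the picture (420x560x3 uint8, red, green, blue); there is no depth.
- calibration(name): a dict with "camera_matrix" (3x3 intrinsics, pixels), "k1" (the pictures are not rectified: a ray, as slopes to the right and down, at radius r is drawn at 1 + k1 r^2 times it, then the intrinsics apply), "R" (3x3) and "t" (3): a world point X has camera coordinates R X + t; the wrist camera has in their place "mount" (4x4, takes a point from camera to tool coordinates, whose origin is the TCP and whose axes are the flange's). Camera axes: x right, y down, z forward; pixel columns grow to the right and rows downward; lengths in m; the calibration is good to about 2 mm. A picture is of the moment at which its call begins: read the wrist's pose just before it. calibration takes no time and is no camera call.
- sign_off(): hands the job in; it is judged then, once.
The state is a dict: "t": time; "q": joint angles; "qd": joint speeds; "tau": joint torques, N m; "tcp_pos": TCP position; "tool_rot": TCP orientation; "force": force on the tool from outside, world axes, zero at the start; "ft_torque": the same for the moment, N m; "finger_gap": opening from 0.0 (shut) to 1.0 (fully open); "gripper_force": force on a finger pad.
Only numpy, scipy, OpenCV 4.12 (cv2) and the standard library are available. Lean on these libraries where they do the work, as an engineer would, in place of code of your own. Each camera call takes 0.05 s, during which the arm holds its last target. There are 200 camera calls.

TASK

Slide the blue bottle carrier along its rail until it clicks into the green-marked station by the drip tray. There open the bottle's orange safety cap: press it down, twist it counter-clockwise while it is down, and lift it off. Finish still holding the cap in the gripper, level and steady, straight over the open bottle with its lower edge about 5 cm above the neck so that drips fall back in; leave the carrier in its station and do not disturb the other things on the desk.

Things in the scene. Friction and masses are not known exactly. Their poses are not given: they have to be found in the camera images.
- rail: Fixed aluminium rail, 500 x 110 mm, running along its own y axis; its place and yaw vary (z up). Origin at mid length on the desk surface. Yellow band at its -y (starting) end; a green band across the bed 70 mm from the origin towards +y and a green tab 40 mm tall on the -x edge mark the station; a grey drip tray (100 x 130 x 16 mm) lies at the +x side there.
- station (a point): Point on the rail's bed, 10 mm above the desk, at the middle of the green band: the bottle's axis stands over it when the carrier is in the station.
- carrier_body: Blue carrier on the rail, origin on the bottle's axis 30 mm above the desk; axes as the rail's. Slides along the rail's +y; starts 90 to 130 mm short of the station; an end stop lies 30 to 70 mm beyond. Friction about 1.5 N. Detent: from 17 mm before the station it climbs a ridge (6 to 8 N in all, crest 7.5 mm before), then is drawn in and held; some 5 N would move it on over a like crest.
- handle (a point): Centre of the black grip block of the carrier's push handle: 26 mm (rail x) by 20 mm (rail y), 40 mm tall (top 115 mm above the desk), on a thin post. It stands 120 mm from the bottle's axis, on the starting (-y) side, and moves with the carrier. Pinch it from above or push from behind. The carrier's blue plate is 100 mm wide, its top 42 mm above the desk.
- bottle_mouth (a point): Centre of the top of the bottle's neck (169 mm above the desk), on the bottle's axis; axes as the rail's. The white bottle (yellow and blue band, 77 mm across) is clamped on the carrier and cannot turn. Under the cap a red sprung disc, 24 mm across, stands 10 mm above the neck (11 mm when the cap is off).
- cap_center (a point): Centre (half-way up, on the axis) of the loose orange cap, about 50 g, 55 mm tall: skirt 54 mm across for the lower 35 mm, above it a round ribbed grip 44 mm across, 20 mm tall, flat-topped with a white bar that turns with it. z along its axis. On the bottle, locked, this point is 6.5 mm above bottle_mouth and the cap's top 34 mm above it (203 mm above the desk).
- spare_bottle: loose white bottle with a blue cap, 60 mm across, 125 mm tall, standing beside the rail; a bystander, not the one to open. Origin: centre of its underside
- stapler: loose red and black stapler, 140 x 36 x 50 mm, lying beside the rail; a bystander. Origin: centre of its underside
- ink_pad: loose black ink pad with a blue face, 105 x 70 x 18 mm, lying beside the rail; a bystander. Origin: centre of its underside
- mug: loose blue mug, 82 mm across, 95 mm tall; a bystander. Origin: centre of its underside
- calculator: loose grey calculator, 160 x 85 x 18 mm; a bystander. Origin: centre of its underside
- tape_dispenser: loose black tape dispenser with a yellow roll, 150 x 55 x 80 mm; a bystander. Origin: centre of its underside
- cap: The same cap; origin: centre of the skirt's lower edge, 27.5 mm below cap_center. Bayonet lock: press straight down 7 to 10 mm (spring, 4 rising to 11 N; firm stop at 10), while down turn counter-clockwise seen from above by 57 degrees (50 to 63; firm stop about 67), lift straight up. Unless pressed 6 mm it hardly turns; the spring raises it only 1 mm. 1.5 mm clearance round the neck.
Things that resemble listed ones, but are neither listed nor needed, are in the scene too. Of the things that look like the cap, the smallest one is meant.

How it is judged:
On the way, in this order (a step that is already met when the one before it is completed fails the run):
1. the carrier rests in the green station's detent, the cap still on (y of bottle_mouth in the frame of station between -0.005 and 0.005 m and linear speed of carrier_body below 0.02 m/s and z of cap_center in the frame of bottle_mouth below 0.012 m), for 0.3 s.
2. the cap is off: its lower edge has come above the neck, carrier in its station (y of bottle_mouth in the frame of station between -0.005 and 0.005 m and z of cap_center in the frame of bottle_mouth above 0.03 m), for 0.1 s.
At the end, for the whole second after the job is handed in: Carrier within 5 mm of its station; the cap held in the gripper (over 1 N) and touching neither bottle nor carrier, its lower edge 20 to 100 mm above the neck's top, its axis within 25 mm of the bottle's axis, tilted less than 0.3 rad, and still (under 20 mm/s) (y of bottle_mouth in the frame of station between -0.005 and 0.005 m and z of cap_center in the frame of bottle_mouth between 0.0475 and 0.1275 m and horizontal distance between cap_center and bottle_mouth below 0.025 m and angle between cap_center's own z axis and vertical below 0.3 rad and contact force between the fingers and cap above 1 N and contact force between cap and carrier_body below 0.1 N and linear speed of cap below 0.02 m/s); the arm keeps its last pose, push and grip.
It fails at once if the cap is lifted off while the carrier is not in its station (not (y of bottle_mouth in the frame of station between -0.01 and 0.01 m) and z of cap_center in the frame of bottle_mouth above 0.03 m).
It fails at once if one of the other loose things on the desk is shifted by more than 25 mm (distance of any of spare_bottle, stapler, ink_pad, mug, calculator, tape_dispenser from where it was at the start of the episode above 0.025 m).
It also fails if it takes over 48 s, if anything falls off the work surface, if the arm or the gripper's body presses on something with over 40 N, if the wrist force passes 120 N, or if a joint passes its speed limit or range.

## Working session

There is one attempt and no reset: what is moved stays moved. The work goes in short steps, Python scripts to look and compute and a tool call to move; the robot and the scene stay as the last step left them, time stands still between calls to the robot, and variables do not carry over. Pictures are saved under pics/ and viewed, at most 10 in all, crops included, and the job is handed in when it is done.

Besides the shell and the picture viewer there is one more tool, called after "Emit:" by a JSON object that holds its "name" and its "arguments", one argument or row to a line. apply_moves: Moves the arm, as the interface text tells. Its arguments: {"type":"object","properties":{"plan":{"type":"array"},"force":{"type":"number"}},"required":["plan"]}

```bash
mkdir -p pics; ls
python3 - <<'E'
from station import *
import cv2
for n in("top","side"):
    cv2.imwrite(f"pics/{n}0.png",snapshot(n)[:,:,::-1]); c=calibration(n); print(n,c)
print(calibration("wrist")); s=sense(); print(s)
E
```

```text
pics
top {'camera_matrix': array([[482.10582996,   0.        , 275.67444579],
       [  0.        , 482.10582996, 212.24796088],
       [  0.        ,   0.        ,   1.        ]]), 'k1': -0.09777379655048536, 'R': array([[ 1.89652950e-02, -9.99815859e-01,  2.92679496e-03],
       [-9.93752034e-01, -1.91721363e-02, -1.09951458e-01],
       [ 1.09987324e-01, -8.23246604e-04, -9.93932649e-01]]), 't': array([-0.03169002,  0.55317929,  1.31361196])}
side {'camera_matrix': array([[532.59905971,   0.        , 281.96560182],
       [  0.        , 532.59905971, 208.73129589],
       [  0.        ,   0.        ,   1.        ]]), 'k1': -0.1764997704593959, 'R': array([[ 8.95896192e-01, -4.44263426e-01, -1.46600621e-04],
       [-3.47718921e-01, -7.01000258e-01, -6.22647725e-01],
       [ 2.76516845e-01,  5.57878702e-01, -7.82502261e-01]]), 't': array([-0.51523152,  0.27926469,  1.46371972])}
{'camera_matrix': array([[351.11273577,   0.        , 273.93556819],
       [  0.        , 351.11273577, 217.01696471],
       [  0.        ,   0.        ,   1.        ]]), 'k1': -0.06068320410526323, 'mou
[... 321 characters left out ...]
       1.00000000e+00]])}
{'t': 0.1, 'q': array([ 9.47519486e-01,  5.28405376e-01,  1.43378533e+00,  4.18898834e-05,
        1.18142859e+00, -1.78484478e-01]), 'qd': array([ 0.00012414, -0.00114349, -0.00172051, -0.00042784, -0.00086781,
        0.00088678]), 'tau': array([ 4.79793780e-04, -4.43306851e+01, -1.78584749e+01, -2.29820025e-04,
        3.97723445e-03,  4.33162336e-05]), 'tcp_pos': array([0.26848383, 0.56366784, 0.23040817]), 'tool_rot': array([ 2.20575082e-01,  9.75369471e-01, -9.25421709e-04, -4.13260035e-04]), 'force': array([-0.51682512, -0.13438969, -0.8343432 ]), 'ft_torque': array([0.01948177, 0.02226966, 0.02645537]), 'gripper_force': 0.0, 'finger_gap': 0.9993157650945543}
```

View pics/top0.png

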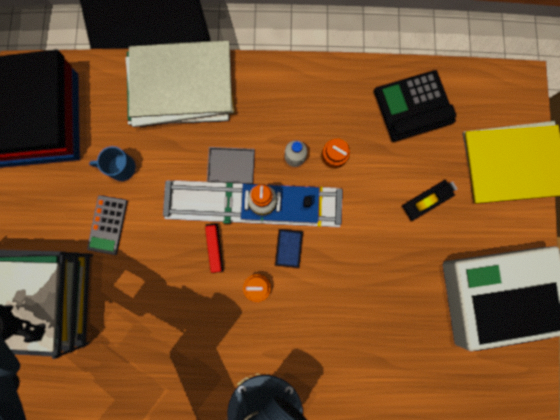

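View pics/side0.png

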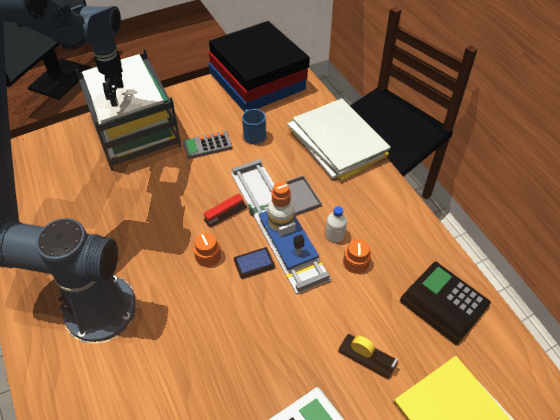

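The top view shows the rail from (340,205) to (165,200), with its +y end pointing left. The green band is at x≈228, the bottle's cap at (262,195) and the handle at (308,201). The orange caps on the desk at (257,289) and (337,152) are decoys. The side view agrees: cap at (281,192), handle at (298,242).

```bash
cat > h.py <<'E'
from station import *
import numpy as np, cv2
from scipy.spatial.transform import Rotation as Ro
def ray(name,uv,pose=None):
    c=calibration(name); K=c["camera_matrix"]; 
    d=(np.array(uv,float)-K[:2,2])/[K[0,0],K[1,1]]
    rd=np.hypot(*d); r=rd
    for _ in range(20): r=rd/(1+c["k1"]*r*r)
    d=np.append(d*(r/rd if rd>0 else 1),1)
    if name=="wrist":
        M=c["mount"]; p,q=pose; R=Ro.from_quat(q).as_matrix()
        return R@M[:3,3]+p, R@M[:3,:3]@d
    return -c["R"].T@c["t"], c["R"].T@d
def onz(name,uv,z,pose=None):
    o,d=ray(name,uv,pose); return o+d*(z-o[2])/d[2]
def blobs(im,lo,hi,roi,amin=15):
    x0,y0,x1,y1=roi; h=cv2.cvtColor(im[y0:y1,x0:x1].copy(),cv2.COLOR_RGB2HSV)
    m=cv2.inRange(h,lo,hi); n,l,st,ce=cv2.connectedComponentsWithStats(m)
    return [(ce[i]+[x0,y0],st[i,4],st[i,:4]+[x0,y0,0,0],[np.array([[x0,y0]])+np.argwhere(l==i)[:,::-1]][0]) for i in np.argsort(-st[:,4]) if i>0 and st[i,4]>=amin]
E
python3 - <<'E'
from h import *
for n,roi,zr in (("top",(155,165,350,235),0),("side",(225,155,335,295),0)):
    im=snapshot(n)
    for nm,lo,hi,z in(("orange",(3,150,90),(18,255,255),.19),("green",(50,70,30),(90,255,255),.012),("yellow",(20,120,100),(35,255,255),.01),("blue",(100,140,40),(125,255,255),.042),("black",(0,0,0),(180,255,38),.115),("white",(0,0,190),(180,60,255),.203)):
        for c,a,s,p in blobs(im,lo,hi,roi,12)[:4]:
            print(n,nm,c.round(1),a,s,onz(n,c,z).round(4), cv2.minAreaRect(p.astype(np.float32)) if nm in("blue","green") else "")
    x0,y0,x1,y1=roi; cv2.imwrite(f"pics/{n}1.png",cv2.resize(im[y0:y1,x0:x1,::-1],None,fx=4,fy=4,interpolation=2))
a=cv2.imread("pics/top1.png");b=cv2.imread("pics/side1.png")
cv2.imwrite("pics/c.png",np.vstack([a,np.zeros((10,a.shape[1],3),np.uint8)]))
E
```

```text
top orange [254.8 197. ] 5683 [155 165 195  70] [0.5728 0.0312 0.19  ] 
top green [228.  201.4] 68 [225 192   7  20] [0.584  0.1146 0.012 ] ((227.97242736816406, 201.46896362304688), (5.167538166046143, 19.260822296142578), 3.3664605617523193)
top green [226.7 219.5] 34 [224 216   6   7] [0.5324 0.1167 0.012 ] ((226.5, 219.0), (6.0, 5.0), 90.0)
top green [229.  184.5] 20 [227 183   5   4] [0.6327 0.1133 0.012 ] ((229.0, 184.5), (3.0, 4.0), 90.0)
top yellow [320.  205.7] 59 [319 196   3  20] [ 0.5772 -0.1466  0.01  ] 
top yellow [318.8 223.3] 23 [317 220   4   7] [ 0.527  -0.1436  0.01  ] 
top yellow [320.9 188.9] 14 [320 187   3   5] [ 0.6255 -0.1488  0.01  ] 
top blue [288.8 204.7] 1568 [241 184  78  38] [ 0.574  -0.0571  0.042 ] ((279.72100830078125, 202.8011016845703), (76.15776062011719, 34.63627624511719), 3.012787342071533)
top blue [288.7 233.2] 45 [281 232  19   3] [ 0.495  -0.0579  0.042 ] ((290.0, 233.0), (18.0, 2.0), 0.0)
top black [307.4 201.5] 73 [304 197   8  10] [ 0.5744 -0.1035  0.115 ] 
top black [217.2 228.8] 13 [216 224   3  11] [0.4981 0.1304 0.115 ] 
top white [1
[... 775 characters left out ...]
e yellow [288.7 275. ] 21 [286 273   7   5] [ 0.526  -0.1425  0.01  ] 
side blue [291.3 247.3] 730 [268 229  50  38] [ 0.5659 -0.0794  0.042 ] ((292.231689453125, 242.14451599121094), (46.123138427734375, 31.696958541870117), 61.69924545288086)
side blue [264.1 217.8] 68 [260 212   8  14] [0.5413 0.0534 0.042 ] ((264.2353210449219, 218.94117736816406), (13.096923828125, 6.790997505187988), 75.96376037597656)
side white [256.  190.7] 982 [232 169  52  48] [0.5125 0.0348 0.203 ] 
side white [270.1 242.2] 198 [254 213  34  61] [ 0.4727 -0.1382  0.203 ] 
side white [305.6 274.4] 194 [292 267  27  15] [ 0.5089 -0.2634  0.203 ] 
side white [266.3 176.6] 131 [257 166  17  24] [0.5602 0.0693 0.203 ]
```

View pics/top1.png

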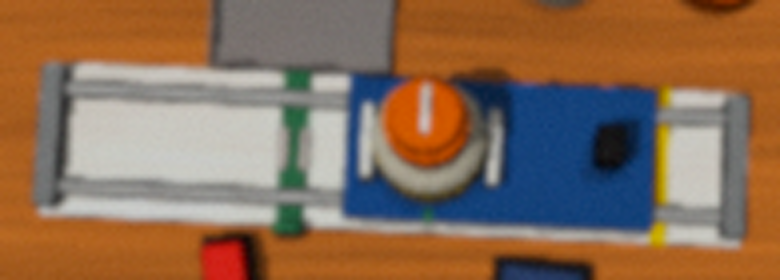

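View pics/side1.png

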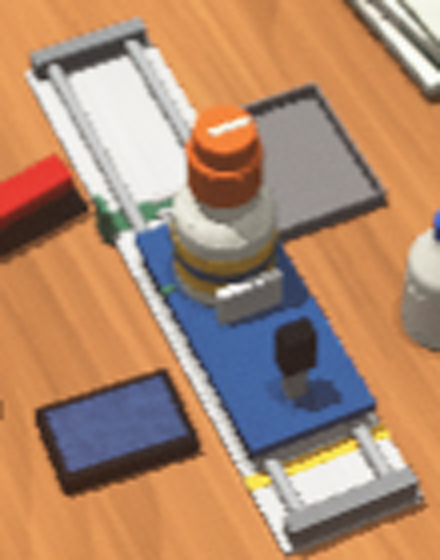

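The crops show the cap's top centre at about (261.2,193) in top and (282,187) in side. The handle top is at about (308,200) in top and (299,237) in side, and the rail yaw is about -2°.

Run:
```python
from h import *
print("cap",onz("top",(261.2,192.5),.203),onz("side",(282.2,187),.203))
print("handle",onz("top",(308,200.5),.115),onz("side",(299.2,237),.115))
print("bar L",onz("top",(168.0,198.5),.02),"R",onz("top",(338.8,206.5),.02), "station",onz("top",(228,201.4),.01))
im=snapshot("top")
for roi in((240,180,285,215),):
    h=cv2.cvtColor(im[180:215,240:285].copy(),cv2.COLOR_RGB2HSV)
    m=cv2.inRange(h,(3,190,120),(14,255,255)); p=np.argwhere(m)[:,::-1]; print(len(p),p.mean(0)+[240,180],p.min(0)+[240,180],p.max(0)+[240,180])
s=sense();print(s["t"],s["tcp_pos"],Ro.from_quat(s["tool_rot"]).as_matrix().round(3))
```

```text
cap [0.58238385 0.01526499 0.203     ] [0.58312795 0.01465751 0.203     ]
handle [ 0.57694407 -0.1051483   0.115     ] [ 0.57778829 -0.10223598  0.115     ]
bar L [0.58812708 0.28444106 0.02      ] R [ 0.57458865 -0.19876675  0.02      ] station [0.58433819 0.11484262 0.01      ]
409 [263.02200489 191.86552567] [251 180] [284 206]
0.25 [0.26870829 0.56391734 0.23083593] [[-0.903  0.43  -0.001]
 [ 0.43   0.903 -0.001]
 [ 0.    -0.001 -1.   ]]
```

Emit:
{"name": "apply_moves", "arguments": {
  "plan": [
    [0,0,-0.02,0,0,-0.138,-1],
    [0,0,-0.02,0,0,-0.138,-1],
    [0,0,0,0,0,-0.138,-1],
    [-0.03,-0.06,0,0,0,0,-1],
    [-0.03,-0.06,0,0,0,0,-1],
    [-0.03,-0.06,0,0,0,0,-1],
    [-0.03,-0.06,0,0,0,0,-1],
    [-0.03,-0.06,0,0,0,0,-1]
  ],
  "force": 60
}}

```text
t: 1.25
tcp_pos: [0.4006, 0.2788, 0.2715]
tool_rot: [0.015, 1.0, 0.0, 0.0]
force: [0.9, 0.5, 0.3]
finger_gap: 0.998
gripper_force: 0.0
```

Emit:
{"name": "apply_moves", "arguments": {
  "plan": [
    [-0.03,-0.06,0,0,0,0,-1],
    [-0.03,-0.06,0,0,0,0,-1],
    [-0.03,-0.06,0,0,0,0,-1],
    [-0.03,-0.06,0,0,0,0,-1],
    [-0.03,-0.06,0,0,0,0,-1],
    [-0.03,-0.06,0,0,0,0,-1],
    [0,0,0,0,0,0,-1],
    [0,0,0,0,0,0,-1]
  ]
}}

```text
t: 2.25
tcp_pos: [0.5566, -0.0597, 0.2708]
tool_rot: [0.016, 1.0, 0.0, -0.001]
force: [-0.6, 0.0, -0.9]
finger_gap: 0.999
gripper_force: 0.0
```

```bash
cat >> h.py <<'E'
def w(): # wrist picture with its pose
    s=sense(); return snapshot("wrist"),(s["tcp_pos"],s["tool_rot"])
def err(p): # world target minus tcp, in tool axes
    s=sense(); return Ro.from_quat(s["tool_rot"]).as_matrix().T@(np.array(p)-s["tcp_pos"])
E
python3 - <<'E'
from h import *
im,ps=w(); cv2.imwrite("pics/w1.png",im[:,:,::-1]); np.save("pose1.npy",np.concatenate(ps))
print(sense()["t"],ps,sense()["q"],err((.5772,-.104,.082)))
for c,a,s,p in blobs(im,(0,0,0),(180,255,45),(0,0,560,420),100)[:5]: print(c,a,s,onz("wrist",c,.115,ps))
E
```

```text
2.3 (array([ 0.55659244, -0.05973557,  0.27084426]), array([ 1.58307033e-02,  9.99874271e-01,  4.80583084e-04, -7.74821932e-04])) [-3.05503015e-01  3.94410199e-01  1.55054008e+00  4.06495905e-04
  1.19830177e+00 -1.84608011e+00] [-0.02245772 -0.04453852  0.18891941]
[273.80875072 378.43483017] 34740 [  0 280 560 140] [ 0.75095223 -0.06722308  0.115     ]
[272.42991202  80.9829912 ] 1705 [240  32  68 104] [ 0.45829083 -0.05904647  0.115     ]
[229.03333333 217.64691358] 810 [217 200  25  36] [ 0.57208533 -0.10160566  0.115     ]
[  6.1965602  204.75184275] 407 [  0 184  19  40] [ 0.55323826 -0.30682049  0.115     ]
[451.51898734  74.46835443] 316 [444  49  16  54] [0.45610916 0.08671425 0.115     ]
```

View pics/w1.png

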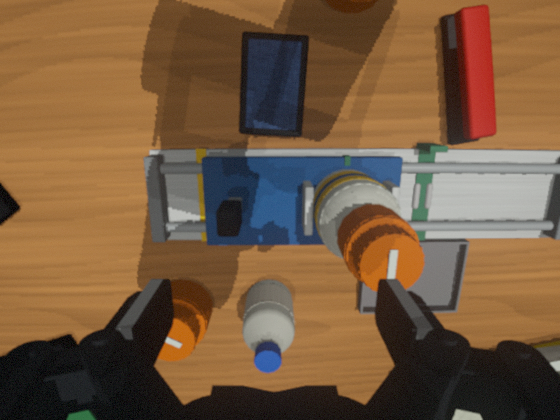

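The wrist view shows the handle at about (229,221) and the cap's white bar at (392,265). The green band is centred at about (423,195), and the rail is nearly level in the image.

Run:
```python
from h import *
v=np.load("pose1.npy"); ps=(v[:3],v[3:]); im=cv2.imread("pics/w1.png")[:,:,::-1]
f=lambda uv,z: onz("wrist",uv,z,ps).round(4)
print("handle",f((229,222),.115)); print("cap",f((392,265),.203))
for c,a,s,p in blobs(im,(50,70,30),(90,255,255),(330,130,480,250),15): print("g",c,a,s,f(c,.011))
for c,a,s,p in blobs(im,(20,120,90),(33,255,255),(190,140,215,250),10): print("y",c,a,s,f(c,.011))
print(err((.5765,-.1035,.082)))
```

```text
handle [ 0.5762 -0.1019  0.115 ]
cap [0.5815 0.0167 0.203 ]
g [421.60144928 196.64975845] 414 [412 174  20  46] [0.5848 0.1146 0.011 ]
g [430.91703057 153.45851528] 229 [419 145  28  17] [0.5336 0.1212 0.011 ]
g [346.95833333 160.14583333] 48 [344 156   7  10] [0.5389 0.0236 0.011 ]
g [420.86046512 235.04651163] 43 [417 232   8   8] [0.6337 0.1182 0.011 ]
y [200.89823009 196.9380531 ] 226 [197 174   8  48] [ 0.5771 -0.1482  0.011 ]
y [199.89380531 154.3539823 ] 113 [195 149  11  14] [ 0.527  -0.1449  0.011 ]
y [203.38888889 236.02777778] 36 [201 232   5   9] [ 0.6263 -0.1497  0.011 ]
[-0.02174286 -0.04406001  0.18892087]
```

Emit:
{"name": "apply_moves", "arguments": {
  "plan": [
    [-0.02,-0.043,0.03,0,0,0,-1],
    [0,0,0.05,0,0,0,-1],
    [0,0,0.05,0,0,0,-1],
    [0,0,0.04,0,0,0,-1],
    [0,0,0.019,0,0,0,-1],
    [0,0,0,0,0,0,-1],
    [0,0,0,0,0,0,-1]
  ]
}}

```text
t: 3.18
tcp_pos: [0.5765, -0.1027, 0.0834]
tool_rot: [0.015, 1.0, -0.0, 0.001]
force: [-0.3, -0.8, 0.2]
finger_gap: 0.998
gripper_force: 0.0
```

Emit:
{"name": "apply_moves", "arguments": {
  "plan": [
    [0,0,0,0,0,0,1],
    [0,0,0,0,0,0,1],
    [0,0,0,0,0,0,1],
    [0,0,0,0,0,0,1],
    [0,0,0,0,0,0,1],
    [0,0,0,0,0,0,1]
  ]
}}

```text
t: 3.92
tcp_pos: [0.5761, -0.1036, 0.0828]
tool_rot: [0.015, 1.0, -0.0, 0.0]
force: [-0.6, 0.8, 5.6]
finger_gap: 0.229
gripper_force: 59.7
```

Emit:
{"name": "apply_moves", "arguments": {
  "plan": [
    [0,0.012,0,0,0,0,1],
    [0,0.012,0,0,0,0,1],
    [0,0.012,0,0,0,0,1],
    [0,0.012,0,0,0,0,1],
    [0,0.012,0,0,0,0,1],
    [0,0.012,0,0,0,0,1],
    [0,0.004,0,0,0,0,1],
    [0,0,0,0,0,0,1]
  ]
}}

```text
t: 4.92
tcp_pos: [0.5782, -0.027, 0.0828]
tool_rot: [0.015, 1.0, 0.0, -0.0]
force: [-1.5, 1.5, 6.4]
finger_gap: 0.227
gripper_force: 59.8
```

Emit:
{"name": "apply_moves", "arguments": {
  "plan": [
    [0,0.004,0,0,0,0,1],
    [0,0,0,0,0,0,1]
  ]
}}

```text
t: 5.18
tcp_pos: [0.5783, -0.0234, 0.0828]
tool_rot: [0.015, 1.0, -0.0, -0.0]
force: [-1.3, 0.8, 5.8]
finger_gap: 0.227
gripper_force: 59.8
```

Emit:
{"name": "apply_moves", "arguments": {
  "plan": [
    [0,0.004,0,0,0,0,1],
    [0,0,0,0,0,0,1]
  ]
}}

```text
t: 5.42
tcp_pos: [0.5784, -0.0199, 0.0828]
tool_rot: [0.015, 1.0, -0.0, -0.0]
force: [-1.2, -0.7, 6.4]
finger_gap: 0.229
gripper_force: 59.8
```

Emit:
{"name": "apply_moves", "arguments": {
  "plan": [
    [0,0.003,0,0,0,0,1],
    [0,0,0,0,0,0,1]
  ]
}}

```text
t: 5.68
tcp_pos: [0.5784, -0.0196, 0.0828]
tool_rot: [0.015, 1.0, -0.002, -0.0]
force: [-3.2, -10.3, 5.4]
finger_gap: 0.225
gripper_force: 59.8
```

Emit:
{"name": "apply_moves", "arguments": {
  "plan": [
    [0,0.003,0,0,0,0,1],
    [0,0,0,0,0,0,1]
  ]
}}

```text
t: 5.92
tcp_pos: [0.5784, -0.0194, 0.0829]
tool_rot: [0.015, 1.0, -0.004, -0.0]
force: [-4.9, -21.4, 5.4]
finger_gap: 0.22
gripper_force: 59.9
```

Emit:
{"name": "apply_moves", "arguments": {
  "plan": [
    [0,0.003,0,0,0,0,1],
    [0,0,0,0,0,0,1]
  ]
}}

```text
t: 6.18
tcp_pos: [0.5784, -0.0192, 0.0829]
tool_rot: [0.014, 1.0, -0.006, -0.001]
force: [-7.2, -29.5, 5.6]
finger_gap: 0.224
gripper_force: 60.1
```

Emit:
{"name": "apply_moves", "arguments": {
  "plan": [
    [0,0.003,0,0,0,0,1],
    [0,0,0,0,0,0,1]
  ]
}}

```text
t: 6.42
tcp_pos: [0.5784, -0.019, 0.083]
tool_rot: [0.014, 1.0, -0.008, -0.001]
force: [-9.2, -39.1, 4.9]
finger_gap: 0.228
gripper_force: 62.5
```

Emit:
{"name": "apply_moves", "arguments": {
  "plan": [
    [0,-0.011,0,0,0,0,1],
    [0,0,0,0,0,0,1]
  ]
}}

```text
t: 6.68
tcp_pos: [0.5783, -0.0205, 0.0828]
tool_rot: [0.016, 1.0, -0.0, -0.0]
force: [-2.7, -1.1, 5.8]
finger_gap: 0.226
gripper_force: 60.8
```

Run:
```python
from h import *
s=sense(); print(s["force"],s["ft_torque"],s["tcp_pos"])
a=snapshot("top")[150:270,150:350,::-1]; b=snapshot("side")[140:310,200:350,::-1]
a=cv2.resize(a,(400,240),interpolation=2);a=cv2.resize(a,(800*400//800,240)); b=cv2.resize(b,(400,453),interpolation=2)
o=np.zeros((453,800,3),np.uint8); o[:240,:400]=a; o[:,400:]=b; cv2.imwrite("pics/blk.png",o)
```

```text
[-2.73700352 -1.1392944   5.76830503] [-0.08617191  0.26269916  0.19572833] [ 0.57832582 -0.02049827  0.08280601]
```

View pics/blk.png

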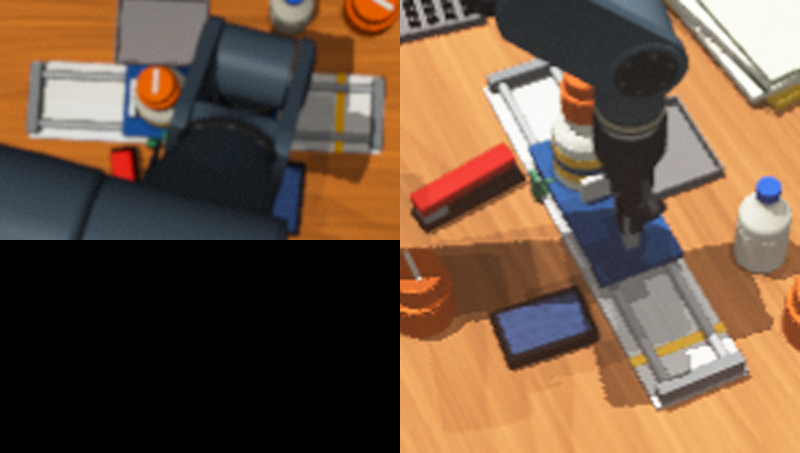

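The crops show the bottle's cap at about (228,191), some 15 mm short of the station, and nothing visible blocks it. The pinch itself may be jamming the carrier, so I'll ease the jaws and push with the rear finger only.

Emit:
{"name": "apply_moves", "arguments": {
  "plan": [
    [0,0,0,0,0,0,0.1],
    [0,0,0,0,0,0,0.1],
    [0,0,0,0,0,0,0.1],
    [0,0,0,0,0,0,0.1]
  ]
}}

```text
t: 7.28
tcp_pos: [0.5785, -0.0184, 0.0821]
tool_rot: [0.015, 1.0, 0.0, -0.0]
force: [-0.6, -0.4, 1.0]
finger_gap: 0.45
gripper_force: 0.0
```

Run:
```python
from h import *
im,ps=w(); s=sense(); print(s["force"],s["tcp_pos"],s["q"],s["finger_gap"]); cv2.imwrite("pics/w2.png",im[:,:,::-1])
np.save("pose2.npy",np.concatenate(ps))
```

```text
[ 0.08064299 -0.51778548 -0.19686446] [ 0.57849763 -0.01837279  0.08216118] [-2.24742654e-01  6.73693754e-01  1.66851334e+00  4.99829813e-05
  7.99628389e-01 -1.76500801e+00] 0.45139694343354836
```

View pics/w2.png

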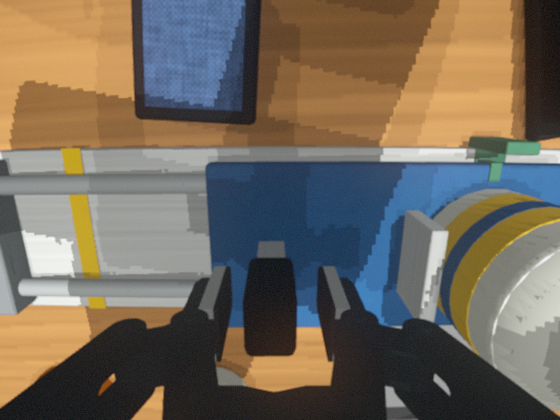

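The wrist view shows the handle free between the fingers at (271,260-350). The carrier's green edge mark (495,172) sits almost beside the rail's green tab (505,148).

Run:
```python
from h import *
v=np.load("pose2.npy"); ps=(v[:3],v[3:]); im=cv2.imread("pics/w2.png")[:,:,::-1]
f=lambda uv,z: onz("wrist",uv,z,ps).round(4)
for c,a,s,p in blobs(im,(50,60,25),(90,255,255),(430,110,560,250),15): print("g",c,a,s,[f(c,z) for z in(.011,.042,.05)])
print("handle top",f((270,305),.115),f((270,330),.115)); print("plate rear",f((208,200),.042),f((208,300),.042),"yellow",f((80,200),.01))
print("tab corners",f((470,138),.05),f((528,138),.05),f((482,152),.05),f((541,152),.05))
print("cap top view",onz("top",(228.5,190.5),.203))
```

```text
g [508.80339806 155.69660194] 824 [475 140  65  42] [array([0.5331, 0.1288, 0.011 ]), array([0.5287, 0.1077, 0.042 ]), array([0.5275, 0.1023, 0.05  ])]
g [482.625 151.375] 40 [477 149  14   6] [array([0.5301, 0.1112, 0.011 ]), array([0.5262, 0.0927, 0.042 ]), array([0.5251, 0.088 , 0.05  ])]
handle top [ 0.5698 -0.0206  0.115 ] [ 0.5803 -0.021   0.115 ]
plate rear [ 0.5485 -0.0543  0.042 ] [ 0.6097 -0.0597  0.042 ] yellow [ 0.5538 -0.1443  0.01  ]
tab corners [0.5183 0.0805 0.05  ] [0.5187 0.1113 0.05  ] [0.5254 0.0877 0.05  ] [0.5259 0.1197 0.05  ]
cap top view [0.58581214 0.0952547  0.203     ]
```

Emit:
{"name": "apply_moves", "arguments": {
  "plan": [
    [0,0.004,0,0,0,0,0.1],
    [0,0.003,0,0,0,0,0.1],
    [0,0.002,0,0,0,0,0.1],
    [0,0,0,0,0,0,0.1]
  ]
}}

```text
t: 7.82
tcp_pos: [0.5787, -0.0106, 0.0823]
tool_rot: [0.015, 1.0, -0.001, -0.0]
force: [-0.9, -5.0, -0.0]
finger_gap: 0.447
gripper_force: 2.3
```

Emit:
{"name": "apply_moves", "arguments": {
  "plan": [
    [0,0.003,0,0,0,0,0.1],
    [0,0,0,0,0,0,0.1]
  ]
}}

```text
t: 8.07
tcp_pos: [0.5787, -0.0103, 0.0822]
tool_rot: [0.014, 1.0, -0.003, -0.0]
force: [-1.7, -13.9, -1.0]
finger_gap: 0.45
gripper_force: 6.9
```

Emit:
{"name": "apply_moves", "arguments": {
  "plan": [
    [0,0.003,0,0,0,0,0.1],
    [0,0,0,0,0,0,0.1]
  ]
}}

```text
t: 8.32
tcp_pos: [0.5787, -0.0101, 0.0822]
tool_rot: [0.014, 1.0, -0.005, -0.001]
force: [-3.0, -23.2, -2.3]
finger_gap: 0.452
gripper_force: 11.5
```

Emit:
{"name": "apply_moves", "arguments": {
  "plan": [
    [0,-0.013,0,0,0,0,-0.2],
    [0,0,-0.04,0,0,0,-0.2],
    [0,0,-0.06,0,0,0,-0.2],
    [0,0,-0.06,0,0,0,-0.2],
    [0.02,0,-0.05,0,0,0,-0.2],
    [0.05,0.05,0,0,0,0,-0.2],
    [0.03,0.06,0,0,0,0,-0.2],
    [0,0.06,0,0,0,0,-0.2]
  ]
}}

```text
t: 9.32
tcp_pos: [0.4889, 0.1479, 0.2929]
tool_rot: [0.016, 1.0, 0.0, -0.0]
force: [1.6, -0.2, -0.5]
finger_gap: 0.597
gripper_force: 0.0
```

Emit:
{"name": "apply_moves", "arguments": {
  "plan": [
    [0,0.05,0,0,0,0,-0.2],
    [0,0,0.04,0,0,0,-0.2],
    [0,0,0,0,0,0,-0.2]
  ]
}}

```text
t: 9.7
tcp_pos: [0.4902, 0.1969, 0.25]
tool_rot: [0.015, 1.0, -0.0, -0.004]
force: [0.4, -0.5, -0.7]
finger_gap: 0.6
gripper_force: 0.0
```

Run:
```python
from h import *
im,ps=w(); np.save("pose3.npy",np.concatenate(ps)); print(ps, sense()["force"])
t=snapshot("top"); np.save("t3.npy",t); cv2.imwrite("pics/w3.png",im[:,:,::-1])
```

```text
(array([0.49018554, 0.1969405 , 0.25000543]), array([ 1.45326380e-02,  9.99887817e-01, -3.62756745e-04, -3.60903382e-03])) [-0.61568764  0.21162464 -0.08693827]
```

View pics/w3.png

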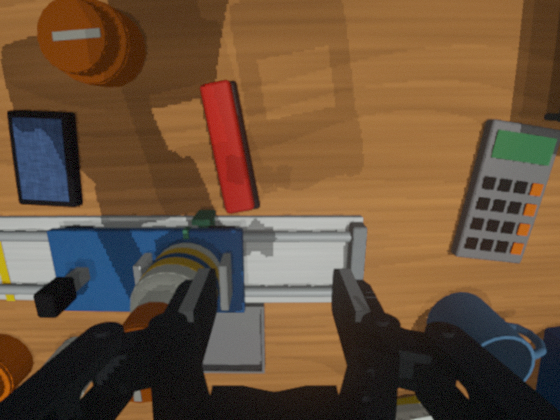

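The wrist view shows the carrier's front edge at column 243, the rail tab at (203,215) and the carrier mark at (186,233). Nothing lies on the rail ahead of it.

Run:
```python
from h import *
v=np.load("pose3.npy"); ps=(v[:3],v[3:]); im=cv2.imread("pics/w3.png")[:,:,::-1]
f=lambda uv,z: onz("wrist",uv,z,ps).round(4)
for c,a,s,p in blobs(im,(50,50,20),(90,255,255),(150,195,260,300),6): print("g",c,a,s,[f(c,z) for z in(.011,.042,.05)])
print("front",f((243,240),.042),f((243,300),.042),"stapler",f((230,212),.05),f((258,206),.05),f((258,206),.0))
print("plate rear",f((51,250),.042),"yellow",f((5,260),.01),"handle",f((55,298),.115))
t=np.load("t3.npy")
for nm,lo,hi,z,roi in(("green",(50,70,30),(90,255,255),.012,(155,165,350,235)),("blue",(100,140,40),(125,255,255),.042,(155,165,350,226)),("yel",(20,120,100),(35,255,255),.01,(300,165,350,235)),("red",(0,150,60),(2,255,255),.05,(180,215,240,285))):
  for c,a,s,p in blobs(t,lo,hi,roi,12)[:4]: print(nm,c.round(1),a,s,onz("top",c,z).round(4))
```

```text
g [203.27756654 219.25095057] 263 [192 211  22  17] [array([0.5308, 0.1131, 0.011 ]), array([0.5215, 0.12  , 0.042 ]), array([0.5191, 0.1218, 0.05  ])]
g [185.56716418 232.73134328] 67 [182 227   8  12] [array([0.5466, 0.091 , 0.011 ]), array([0.536 , 0.0997, 0.042 ]), array([0.5332, 0.1019, 0.05  ])]
front [0.5459 0.1606 0.042 ] [0.6183 0.1566 0.042 ] stapler [0.5121 0.1499 0.05  ] [0.5066 0.1787 0.05  ] [0.5199 0.1759 0.    ]
plate rear [ 0.5523 -0.054   0.042 ] yellow [ 0.5769 -0.1408  0.01  ] handle [ 0.5714 -0.0088  0.115 ]
green [227.9 219.8] 27 [224 216   9   7] [0.5317 0.1135 0.012 ]
blue [265.8 202.8] 1398 [233 184  56  37] [0.5783 0.0068 0.042 ]
blue [219.7 213.6] 120 [212 208  19  11] [0.5458 0.1336 0.042 ]
blue [216.2 185.2] 32 [214 183   7   7] [0.625 0.146 0.042]
yel [319.5 205.8] 80 [318 196   4  21] [ 0.5769 -0.1452  0.01  ]
yel [318.7 223.2] 23 [317 220   4   7] [ 0.5271 -0.1433  0.01  ]
yel [320.3 188.5] 22 [318 186   5   6] [ 0.6264 -0.1471  0.01  ]
red [213.3 247.4] 485 [204 225  18  47] [0.4517 0.1474 0.05  ]
```

Run:
```python
from h import *
a=cv2.imread("pics/w1.png")[130:250,380:480]; b=cv2.imread("pics/w3.png")[195:330,140:300]; c=cv2.imread("pics/top0.png")[170:230,160:260]; d=snapshot("side")[140:260,220:320,::-1]
r=lambda i,W,H: cv2.resize(i,(W,H),interpolation=cv2.INTER_CUBIC)
o=np.vstack([np.hstack([r(a,300,300),r(b,500,300)]),np.hstack([r(c,440,300),r(d,360,300)])]); cv2.imwrite("pics/cmp.png",o)
```

```text
(no output)
```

View pics/cmp.png

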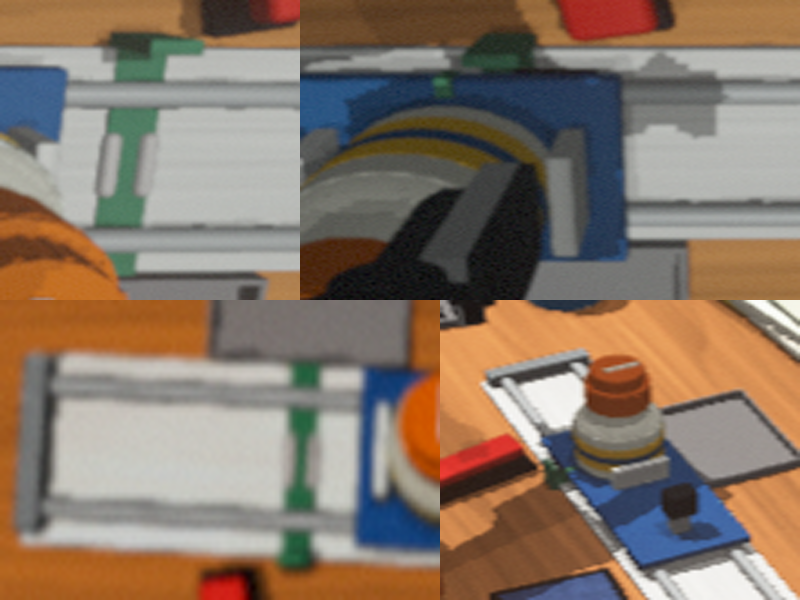

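The crops show the two small ridge bars beside the green band and the carrier about 15 mm short, so it sits right at the foot of the ridge with nothing else in its way. Pushing high on the handle may be making it self-lock. I'll pinch the handle again and test pushing while lifting slightly.

Emit:
{"name": "apply_moves", "arguments": {
  "plan": [
    [0,0,-0.045,0,0,0,-0.2],
    [0,-0.055,0,0,0,0,-0.2],
    [0,-0.055,0,0,0,0,-0.2],
    [-0.03,-0.055,0,0,0,0,-0.2],
    [-0.059,-0.053,0,0,0,0,-0.2],
    [0,0,0.06,0,0,0,-0.2],
    [0,0,0.06,0,0,0,-0.2],
    [0,0,0.06,0,0,0,-0.2]
  ]
}}

```text
t: 10.85
tcp_pos: [0.5647, -0.0142, 0.1176]
tool_rot: [0.017, 1.0, -0.0, 0.002]
force: [0.3, -0.7, 0.3]
finger_gap: 0.599
gripper_force: 0.0
```

Run:
```python
from h import *
print(err((.5785,-.0203,.08)),sense()["tool_rot"],sense()["t"])
```

```text
[-0.01379792 -0.00556832  0.0376301 ] [ 1.66283173e-02  9.99858818e-01 -3.69542174e-04  2.38891040e-03] 10.85
```

Emit:
{"name": "apply_moves", "arguments": {
  "plan": [
    [-0.008,-0.004,0,0,0,0,-0.2],
    [0,0,0.02,0,0,0,-0.2],
    [0,0,0.01,0,0,0,-0.2],
    [0,0,0,0,0,0,1],
    [0,0,0,0,0,0,1],
    [0,0,0,0,0,0,1],
    [0,0,0,0,0,0,1]
  ]
}}

```text
t: 11.72
tcp_pos: [0.5721, -0.0195, 0.0895]
tool_rot: [0.015, 1.0, -0.002, 0.002]
force: [-1.5, -8.1, 3.0]
finger_gap: 0.221
gripper_force: 59.0
```

Emit:
{"name": "apply_moves", "arguments": {
  "plan": [
    [0,0.004,-0.003,0,0,0,1],
    [0,0,0,0,0,0,1]
  ]
}}

```text
t: 11.98
tcp_pos: [0.5721, -0.0191, 0.0897]
tool_rot: [0.014, 1.0, -0.005, 0.001]
force: [1.2, -21.5, -15.9]
finger_gap: 0.22
gripper_force: 61.7
```

Emit:
{"name": "apply_moves", "arguments": {
  "plan": [
    [0,0.001,-0.003,0,0,0,1],
    [0,0,0,0,0,0,1]
  ]
}}

```text
t: 12.22
tcp_pos: [0.572, -0.019, 0.0898]
tool_rot: [0.014, 1.0, -0.005, 0.0]
force: [4.6, -23.8, -33.5]
finger_gap: 0.216
gripper_force: 62.1
```

Emit:
{"name": "apply_moves", "arguments": {
  "plan": [
    [0,-0.015,0.006,0,0,0,1],
    [0,-0.015,0,0,0,0,1],
    [0,-0.01,0,0,0,0,1],
    [0,0,0,0,0,0,1],
    [0,0,0,0,0,0,1]
  ]
}}

```text
t: 12.85
tcp_pos: [0.5711, -0.0528, 0.0895]
tool_rot: [0.015, 1.0, -0.001, 0.002]
force: [-0.3, -0.9, 5.0]
finger_gap: 0.219
gripper_force: 67.3
```

Emit:
{"name": "apply_moves", "arguments": {
  "plan": [
    [0,0.015,0,0,0,0,1],
    [0,0.015,0,0,0,0,1],
    [0,0.015,0,0,0,0,1],
    [0,0,0,0,0,0,1]
  ]
}}

```text
t: 13.35
tcp_pos: [0.5724, -0.0074, 0.0895]
tool_rot: [0.015, 1.0, -0.001, 0.002]
force: [-0.9, -0.9, 6.8]
finger_gap: 0.219
gripper_force: 67.4
```

It went through at speed. I'll open the jaws so the detent centres the carrier, then measure it.

Emit:
{"name": "apply_moves", "arguments": {
  "plan": [
    [0,0,0,0,0,0,1],
    [0,0,0,0,0,0,0.3],
    [0,0,0,0,0,0,-0.2],
    [0,0,0,0,0,0,-0.2]
  ]
}}

```text
t: 13.85
tcp_pos: [0.5711, -0.0068, 0.0874]
tool_rot: [0.015, 1.0, 0.0, -0.0]
force: [-0.3, 0.4, -0.3]
finger_gap: 0.597
gripper_force: 0.0
```

Emit:
{"name": "apply_moves", "arguments": {
  "plan": [
    [0,0,-0.05,0,0,0,-0.2],
    [0,0,-0.06,0,0,0,-0.2],
    [0,0,-0.06,0,0,0,-1],
    [0.01,0,-0.02,0,0,0.188,-1],
    [0.03,0,0,0,0,0.188,-1],
    [0.03,0,0,0,0,0.188,-1],
    [0,0,0,0,0,0.188,-1],
    [0,0,0,0,0,0,-1]
  ]
}}

```text
t: 14.85
tcp_pos: [0.504, 0.012, 0.2774]
tool_rot: [0.379, 0.925, 0.0, 0.0]
force: [-0.3, 0.4, -0.7]
finger_gap: 0.997
gripper_force: 0.0
```

Run:
```python
from h import *
im,ps=w(); np.save("pose4.npy",np.concatenate(ps)); print(ps,sense()["q"],sense()["t"]); cv2.imwrite("pics/w4.png",im[:,:,::-1])
t=snapshot("top"); s=snapshot("side"); np.save("t4.npy",t); np.save("s4.npy",s)
f=lambda uv,z: onz("wrist",uv,z,ps).round(4)
for c,a,q,p in blobs(im,(50,50,20),(90,255,255),(0,0,560,420),15)[:6]: print("g",c,a,q,[f(c,z) for z in(.011,.042,.05)])
for c,a,q,p in blobs(t,(3,150,90),(14,255,255),(205,170,260,215),15)[:3]: print("cap",c,a,q)
for c,a,q,p in blobs(t,(50,70,30),(90,255,255),(155,165,350,235),5)[:4]: print("top g",c,a,q,onz("top",c,.012),onz("top",c,.042))
```

```text
(array([0.50403805, 0.01195282, 0.27739929]), array([3.79455061e-01, 9.25210169e-01, 1.27473271e-06, 2.16816578e-05])) [-1.98422325e-01  3.07766077e-01  1.67214147e+00 -1.32823447e-05
  1.16146309e+00 -9.91656143e-01] 14.9
g [359.12751678 129.01677852] 298 [347 118  23  25] [array([0.5332, 0.1176, 0.011 ]), array([0.5269, 0.1135, 0.042 ]), array([0.5253, 0.1125, 0.05  ])]
cap [217.35433071 192.11023622] 127 [213 182  11  21]
cap [256.27272727 176.39772727] 88 [253 170   7  14]
cap [205.5 175. ] 22 [205 170   2  11]
```

View pics/w4.png

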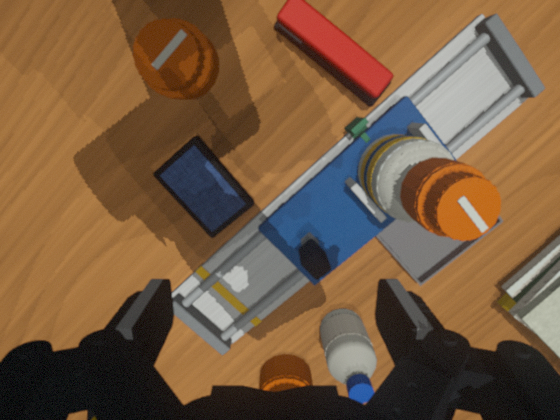

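The wrist view shows the carrier's edge beside the tab at (359,129). The bar on the cap's top is at (473,214) and the top disc is centred near (469,209). The handle is at about (315,255).

Run:
```python
from h import *
v=np.load("pose4.npy"); ps=(v[:3],v[3:]); im=cv2.imread("pics/w4.png")[:,:,::-1]
f=lambda uv,z: onz("wrist",uv,z,ps).round(4)
print("cap",f((473,214),.203),f((469,209),.203),"handle",f((316,258),.115))
# bright lit top of the cap
for c,a,q,p in blobs(im,(3,150,150),(18,255,255),(390,150,510,250),50)[:3]:
    (x,y),r=cv2.minEnclosingCircle(p.astype(np.float32)); print("disc",c,a,q,(x,y),r,f((x,y),.203))
wh=blobs(im,(0,0,170),(180,70,255),(440,180,510,245),15)
for c,a,q,p in wh[:3]: print("bar",c,a,q,f(c,.203))
for n in("t4","s4"):
    g=np.load(n+".npy"); nm={"t":"top","s":"side"}[n[0]]; roi=(210,170,250,220) if nm=="top" else (245,150,300,200)
    for c,a,q,p in blobs(g,(0,0,150),(180,90,255),roi,5)[:5]: print(nm,c,a,q,onz(nm,c,.203).round(4))
```

```text
cap [0.5886 0.1116 0.203 ] [0.5838 0.1116 0.203 ] handle [ 0.574  -0.0031  0.115 ]
disc [472.60755753 203.95123496] 4737 [418 150  92 100] (475.9615478515625, 199.5) 59.51303482055664 [0.5818 0.1188 0.203 ]
bar [472.49117647 213.73529412] 340 [458 196  30  36] [0.5882 0.1114 0.203 ]
top [212.14705882 199.42647059] 68 [210 190   8  17] [0.5631 0.1345 0.203 ]
side [291.56766917 191.12406015] 266 [281 181  19  19] [ 0.5996 -0.0102  0.203 ]
side [262.06694561 184.69037657] 239 [253 170  28  24] [0.5368 0.0471 0.203 ]
side [246.28571429 194.4       ] 35 [245 189   5  11] [0.4831 0.0344 0.203 ]
side [268.23529412 163.47058824] 17 [264 162   9   4] [0.5869 0.1127 0.203 ]
```

Emit:
{"name": "apply_moves", "arguments": {
  "plan": [
    [0,0,-0.05,0,0,0,-1],
    [0.006,0.05,0,0,0,0,-1],
    [0.007,0.05,0,0,0,0,-1],
    [0,0.028,0,0,0,0,-1],
    [0,0,0,0,0,0,-1],
    [0,0,0,0,0,0,-1]
  ]
}}

```text
t: 15.75
tcp_pos: [0.5847, 0.1114, 0.3268]
tool_rot: [0.38, 0.925, -0.001, -0.001]
force: [-0.5, 0.1, -0.3]
finger_gap: 1.004
gripper_force: 0.0
```

```bash
cat > m.py <<'E'
from h import *
im,ps=w(); print(ps,sense()["q"],sense()["t"])
f=lambda uv,z: onz("wrist",uv,z,ps).round(4)
x0,y0,x1,y1=200,140,360,290; h=cv2.cvtColor(im[y0:y1,x0:x1].copy(),cv2.COLOR_RGB2HSV)
for V in(60,140,180,205,225):
    m=cv2.inRange(h,(2,120,V),(18,255,255)); m=cv2.morphologyEx(m,cv2.MORPH_CLOSE,np.ones((9,9),np.uint8)) ; m=cv2.morphologyEx(m,cv2.MORPH_OPEN,np.ones((5,5),np.uint8))
    cs,_=cv2.findContours(m,cv2.RETR_EXTERNAL,cv2.CHAIN_APPROX_NONE)
    if cs:
        c=max(cs,key=cv2.contourArea)
        if len(c)>5:
            hu=cv2.convexHull(c); e=cv2.fitEllipse(hu) if len(hu)>5 else cv2.fitEllipse(c); u=np.array(e[0])+[x0,y0]; print(V,u.round(1),np.round(e[1],1),cv2.boundingRect(c),cv2.contourArea(c),f(u,.203),f(u,.183))
for c,a,q,p in blobs(im,(0,0,150),(180,90,255),(x0,y0,x1,y1),15)[:4]: print("bar",c,a,q,f(c,.203))
E
python3 m.py
```

```text
(array([0.58465145, 0.11138039, 0.32676443]), array([ 3.80264955e-01,  9.24877180e-01, -5.44976885e-04, -6.84765364e-04])) [ 4.22620443e-04  3.94099711e-01  1.38726535e+00 -4.10787546e-04
  1.36158494e+00 -7.89436277e-01] 15.8
60 [280.  277.2] [160.8 221. ] (0, 25, 160, 125) 8085.0 [0.6303 0.0712 0.203 ] [0.6377 0.0643 0.183 ]
140 [274.9 200.4] [62.  64.1] (44, 30, 63, 64) 3008.5 [0.5797 0.115  0.203 ] [0.5834 0.1114 0.183 ]
bar [279.66972477 163.80733945] 654 [248 152  61  42] [0.5618 0.1379 0.203 ]
bar [346.41554054 152.69256757] 296 [332 140  28  27] [0.5912 0.1798 0.203 ]
bar [278.45643154 211.81742739] 241 [265 196  28  31] [0.5883 0.1105 0.203 ]
bar [305.05714286 153.64761905] 210 [290 140  30  30] [0.5697 0.157  0.203 ]
```

Emit:
{"name": "apply_moves", "arguments": {
  "plan": [
    [0.0007,0,0.05,0,0,0,-1],
    [0,0,0.05,0,0,0,-1],
    [0,0,0.03,0,0,0,-1],
    [0,0,0.014,0,0,0,-1],
    [0,0,0,0,0,0,-1],
    [0,0,0,0,0,0,-1]
  ],
  "force": 60
}}

```text
t: 16.55
tcp_pos: [0.5858, 0.1121, 0.1849]
tool_rot: [0.381, 0.925, 0.001, 0.001]
force: [-0.7, -0.3, -0.8]
finger_gap: 1.001
gripper_force: 0.0
```

Run:
```python
from h import *
print(err((.5837,.1115,.181)),sense()["force"])
```

```text
[ 0.00108106 -0.00196146  0.00394032] [-0.71695136 -0.31608147 -0.76685624]
```

Emit:
{"name": "apply_moves", "arguments": {
  "plan": [
    [0,0,0,0,0,0,1],
    [0,0,0,0,0,0,1],
    [0,0,0,0,0,0,1],
    [0,0,0,0,0,0,1],
    [0,0,0,0,0,0,1]
  ]
}}

```text
t: 17.18
tcp_pos: [0.5849, 0.1124, 0.1838]
tool_rot: [0.381, 0.925, 0.0, 0.0]
force: [-0.7, -0.9, 3.8]
finger_gap: 0.488
gripper_force: 60.1
```

Emit:
{"name": "apply_moves", "arguments": {
  "plan": [
    [0,0,0.004,0,0,0,1],
    [0,0,0.004,0,0,0,1],
    [0,0,0,0,0,0,1]
  ]
}}

```text
t: 17.55
tcp_pos: [0.585, 0.1124, 0.176]
tool_rot: [0.381, 0.925, 0.0, 0.0]
force: [-1.7, -0.2, 9.3]
finger_gap: 0.495
gripper_force: 60.6
```

Emit:
{"name": "apply_moves", "arguments": {
  "plan": [
    [0,0,0.003,0,0,0,1],
    [0,0,0,0,0,0,1]
  ]
}}

```text
t: 17.8
tcp_pos: [0.585, 0.1124, 0.1742]
tool_rot: [0.38, 0.925, 0.0, 0.001]
force: [-2.3, -0.1, 13.7]
finger_gap: 0.488
gripper_force: 61.5
```

Emit:
{"name": "apply_moves", "arguments": {
  "plan": [
    [0,0,0.001,0,0,-0.1,1],
    [0,0,0,0,0,-0.15,1],
    [0,0,0,0,0,-0.15,1],
    [0,0,0,0,0,-0.15,1],
    [0,0,0,0,0,-0.15,1],
    [0,0,0,0,0,-0.15,1],
    [0,0,0,0,0,-0.15,1],
    [0,0,0,0,0,0,1]
  ]
}}

```text
t: 18.8
tcp_pos: [0.5864, 0.1129, 0.1742]
tool_rot: [-0.11, 0.994, 0.0, 0.003]
force: [-2.2, 1.5, 16.4]
finger_gap: 0.492
gripper_force: 61.6
```

Run:
```python
from h import *
s=sense(); a=Ro.from_quat([.381,.925,0,0]); b=Ro.from_quat(s["tool_rot"]); print((b*a.inv()).as_rotvec(),s["force"],s["ft_torque"],s["q"],s["tcp_pos"])
```

```text
[-0.00174667 -0.00504136  1.00169991] [-2.201478    1.50057642 16.38802082] [0.21464747 0.45850746 0.07299035] [ 2.76993392e-03  5.57581934e-01  1.56401087e+00  9.86421062e-04
  1.01495408e+00 -1.78881536e+00] [0.58637328 0.11287326 0.17421567]
```

Emit:
{"name": "apply_moves", "arguments": {
  "plan": [
    [0,0,-0.004,0,0,0,1],
    [0,0,-0.004,0,0,0,1],
    [0,0,-0.004,0,0,0,1],
    [0,0,-0.003,0,0,0,1],
    [0,0,0,0,0,0,1]
  ]
}}

```text
t: 19.42
tcp_pos: [0.5836, 0.1122, 0.1854]
tool_rot: [-0.109, 0.994, -0.0, -0.001]
force: [-0.8, -0.1, -0.6]
finger_gap: 0.493
gripper_force: 60.6
```

Emit:
{"name": "apply_moves", "arguments": {
  "plan": [
    [0,0,-0.003,0,0,0,1],
    [0,0,0,0,0,0,1]
  ]
}}

```text
t: 19.68
tcp_pos: [0.5843, 0.1123, 0.189]
tool_rot: [-0.109, 0.994, -0.0, -0.001]
force: [0.1, 0.1, -0.1]
finger_gap: 0.49
gripper_force: 60.7
```

Emit:
{"name": "apply_moves", "arguments": {
  "plan": [
    [0,0,-0.01,0,0,0,1],
    [0,0,-0.012,0,0,0,1],
    [0,0,-0.012,0,0,0,1],
    [0,0,-0.012,0,0,0,1],
    [0,0,-0.012,0,0,0,1],
    [0,0,-0.008,0,0,0,1],
    [0,0,0,0,0,0,1],
    [0,0,0,0,0,0,1]
  ]
}}

```text
t: 20.68
tcp_pos: [0.5843, 0.1123, 0.2549]
tool_rot: [-0.109, 0.994, 0.0, -0.001]
force: [-0.0, 0.3, -0.4]
finger_gap: 0.491
gripper_force: 60.7
```

Run:
```python
from h import *
s=sense(); print(s["force"],s["tcp_pos"],s["finger_gap"],s["gripper_force"],np.abs(s["qd"]).max())
im,ps=w(); t=snapshot("top"); d=snapshot("side")
for c,a,q,p in blobs(d,(2,150,100),(15,255,255),(240,110,300,210),20)[:4]: print("side orange",c,a,q,onz("side",c,.255).round(3))
for c,a,q,p in blobs(d,(0,140,60),(1,255,255),(240,110,300,215),4)[:4]+blobs(d,(174,140,60),(180,255,255),(240,110,300,215),4)[:4]: print("side red",c,a,q,onz("side",c,.18).round(3))
for c,a,q,p in blobs(d,(50,60,25),(90,255,255),(235,180,300,240),5)[:4]: print("side green",c,a,q,onz("side",c,.012),onz("side",c,.042))
cv2.imwrite("pics/end_side.png",d[:,:,::-1])
```

```text
[-0.02790645  0.34609377 -0.36475488] [0.58432672 0.11232552 0.25490987] 0.49072463372787545 60.678606033325195 0.007146536907298131
side orange [287.00629426 149.26121164] 1271 [269 110  31  72] [0.638 0.094 0.255]
side orange [249.5009901  148.98019802] 505 [240 110  28  57] [0.544 0.142 0.255]
side orange [242.59090909 198.86363636] 22 [240 193   7  13] [ 0.453 -0.016  0.255]
side red [240.42857143 198.71428571] 7 [240 197   2   4] [0.469 0.046 0.18 ]
side green [251.75 208.2 ] 20 [249 204   7   9] [0.53180858 0.12630768 0.012     ] [0.52313676 0.10390773 0.042     ]
```

```bash
python3 -c "
from station import *
print(sign_off())"
```

```text
the job is handed in; nothing more can be done
None
```

I handed the job in at about 21 s; the hand-in gave no verdict. By my measurements the carrier is within about 2 mm of the station, and the gripper is holding the cap at 60 N, level over the open bottle, its lower edge about 5 cm above the neck.

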